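Check the lid spring of a bench sample cooler

ROBOT

A 6-joint arm with a two-finger parallel gripper is mounted at the origin on the work surface. World frame = base frame: x ahead of the robot, y to its left, z up, the work surface at z = 0. Lengths are in m, angles in rad, forces in N, time in s.
With the tool pointing down it reaches from about 0.35 to 0.775 m from the base axis. Payload 7.3 kg.
Tool frame: the origin (TCP) lies on the centre line of the jaws, within the pads' length; the fingertips stand 22 mm ahead of it and the grasp point (between the pads) lies 3 mm ahead of it; z points along the fingers, y is the direction in which the jaws open and shut (so a half turn about z gives the same grasp; the last joint's range is limited). The gripper opens to 92 mm and grips with 3 to 60 N. Pads are 19 mm wide; open, the fingers measure 130 mm over their backs; the gripper's body (75 mm by 190 mm) begins 47 mm behind the grasp point.
Start: joints at [1.079, 0.342, 1.524, -0, 1.275, -0.146], TCP at [0.178, 0.494, 0.249] pointing down, gripper open.
Joint ranges: [-2.53, 2.53], [-0.77, 2.02], [0.04, 2.7], [-1, 4.14], [0.28, 2.66], [-3.11, 3.11]. Speed limits (rad/s): [2.57, 2.57, 3.14, 3.14, 3.14, 3.14].

INTERFACE

Orientations are given as a unit quaternion [x, y, z, w].
In Python, from station import get_state, get_image, close_job gives the robot as it stands. The module is installed in compiled form; this text tells all that it offers.
- The arm moves only by the tool apply_moves, never from a script. Its argument "deltas" is a list that holds one entry, the list of rows, each a list of 7 numbers: the closure, from 0 (fully open) to 1 (shut), then the shift along the tool's x, y, z in units of 50 mm (1.0 is 50 mm), then the turn, a rotation vector about the tool's x, y, z in degrees. In form: [[[gripper, dx, dy, dz, wx, wy, wz], ...]]. A call has 1 to 20 rows; each row shifts and turns the commanded pose from where the row before left it, along the tool's axes as they then stand; what a row does not reach is not made up. A row lasts 1/10 s, in which the tool goes at most 50 mm and 8.59 degrees, less where a joint would pass 70% of its speed; a pose out of reach is approached as far as the arm can. A call is refused whole if a number of a shift passes 1 or a number of a turn 8.59, either way. A call with a gripper value outside its range is refused whole. The fingers move at their own pace and stop on an object; "newtons" is the grip in N (left out, the last holds). Time passes only in rows, so rows that do not move let the fingers close. It gives the time, the measured TCP pose, the force and the opening at its end, in the units of the state.
- get_state(): the state, without advancing time (a new reading comes with each control period).
- get_image(name): name is "scene" or "top" or "wrist"; returns a dict with "pixels" (384x512x3 uint8, red, green, blue), "fx", "fy", "cx", "cy" (pixels), "dist_coeffs" ([k1, k2, p1, p2, k3] as OpenCV has them; the pictures are not rectified), "T" (4x4, takes a point from camera to world coordinates); the wrist camera has in their place "mount" (4x4, takes a point from camera to tool coordinates, whose origin is the TCP and whose axes are the flange's). Camera axes: x right, y down, z forward; pixel columns grow to the right and rows downward; lengths in m; the calibration is good to about 2 mm. A picture is of the moment at which its call begins: read the wrist's pose just before it. There is no depth.
- close_job(): hands the job in, once; it reports no verdict.
The state is a dict: "time_s": time; "joint_positions": joint angles; "joint_vel": joint speeds; "effort": joint torques, N m; "tool_pos": TCP position; "orientation": TCP orientation; "force": force on the tool from outside, world axes, zero at the start; "torque": the same for the moment, N m; "grip_width": finger opening in m.
Only numpy, scipy, OpenCV 4.12 (cv2) and the standard library are available. Lean on these libraries where they do the work, as an engineer would, in place of code of your own. Each camera call takes 0.05 s, during which the arm holds its last target. There are 200 camera calls.

TASK

The technician wants to check the lid spring of the sample cooler. Swing the hasp up and right back off the lid, then take the lid by its bar handle and raise it a little past its balance point, where the spring takes over, without letting it fly open to its stop; then ease it back and finish holding it still just below the balance point, with the lid still in the gripper. Do not force the lid while the hasp is over it, and leave everything else standing where it is.

Things in the scene. Friction and masses are not known exactly. Their poses are not given: they have to be found in the camera images.
- cooler: grey bench sample cooler fixed to the table, 220 (x) x 340 (y) x 130 mm high. Origin: centre of its underside; its front, with display and vents, faces -x, z up. A white hinged lid (200 x 238 x 25 mm) covers its left part (y -70 to +170 mm); a control deck of the same height is its right part (y -170 to -70 mm).
- lid (a joint): lid angle, rad: 0 shut, grows as it opens, stop at 1.25. It turns about the far lower edge; the handle goes up and away. BALANCE POINT 0.75: below it the weight wins and it falls shut (2 N at the handle when shut, 0.7 N at 0.6), above it the spring wins and throws it open. Just below: a few hundredths to a quarter of a radian under 0.75; 0.6 is a good value. 0.87 is well past the balance.
- lid_bar (a point): middle of the lid's handle: round steel bar 12 mm thick, 110 mm long along the cooler's y, on a leg at each end, clear all round between them; it can turn in the fingers. Lid shut: (-125, 50, 158) mm in the cooler's frame, 28 mm above the lid's top. Radius 231 mm about lid_hinge, from 0.231 rad above level. Height over the table at lid 0.6: 276 mm; at balance: 297 mm; at 0.87: 311 mm.
- lid_hinge (a point): point on the lid's hinge axis in line with the middle of the bar, at (100, 50, 105) mm in the cooler's frame
- hasp (a joint): hasp angle, rad: 0 lying across the lid's catch, grows as it swings up and over to the cooler's -y side; 1.57 strap upright, stop at 2.2 (back over the deck). Stiff hinge: stays where it is left, needs about 1 N at the rod. May start up to 0.3 ajar. 1.8 to 2.1 is right back.
- hasp_grip (a point): where to grip the hasp: round steel rod 12 mm thick along the cooler's x, sticking out 55 mm frontwards from the strap; the point is on its axis, 30 mm beside the strap. It can turn in the fingers. Hasp 0: (-80, -31.5, 170) mm in the cooler's frame, 40 mm above the lid's top. Radius 74 mm about hasp_hinge, from 0.388 rad above level.
- hasp_hinge (a point): point on the hasp's hinge axis (along the cooler's x) in line with point hasp_grip, at (-80, -100, 142) mm in the cooler's frame, 12 mm above the deck
- beaker: bystander: small glass beaker, 38 mm across, 45 mm tall, standing on the cooler's control deck behind the hasp; origin under its centre
- amber_bottle: bystander: amber bottle 70 mm across, 130 mm tall; origin under its centre
- jar_a: bystander: white jar with screw cap, 66 mm across, 80 mm tall; origin under its centre
- jar_b: bystander: second such jar, 66 mm across, 80 mm tall; origin under its centre
- dish: bystander: white porcelain dish 90 mm across, 30 mm tall; origin under its centre
- flask: bystander: conical glass flask 72 mm across, 108 mm tall; origin under its centre
- tube_tray: bystander: divided tray 100 x 140 x 40 mm; origin under its centre

How it is judged:
By the outcome, as a careful person would: the job done as asked, in the order asked, and still so for the second after the job is handed in, while the arm keeps its last pose, push and grip.
It also fails if it takes over 54 s, if anything falls off the work surface, if the arm or the gripper's body presses on something with over 40 N, if the wrist force passes 120 N, or if a joint passes its speed limit or range.

## Working session

There is one attempt and no reset: what is moved stays moved. The work goes in short steps, Python scripts to look and compute and a tool call to move; the robot and the scene stay as the last step left them, time stands still between calls to the robot, and variables do not carry over. Pictures are saved under pics/ and viewed, about 8 in all and at most 12, crops included, and the job is handed in when it is done.

Besides the shell and the picture viewer there is one more tool, called after "Call:" as name(argument=value, ...), one argument or row to a line, values as JSON. apply_moves: Moves the arm, as the interface text tells. Its arguments: {"type":"object","properties":{"deltas":{"type":"array","items":{"type":"array","items":{"type":"array","items":{"type":"number"}}}},"newtons":{"type":"number"}},"required":["deltas"]}

```bash
mkdir -p pics; python3 - <<'E'
from station import *
import cv2,numpy as np,pickle
s=get_state();print(s)
for n in ["scene","top"]:
    im=get_image(n);pickle.dump(im,open(f"pics/{n}.pkl","wb"))
    cv2.imwrite(f"pics/{n}0.png",im["pixels"][:,:,::-1])
    print(n,im["fx"],im["fy"],im["cx"],im["cy"],im["dist_coeffs"],np.round(im["T"],3).tolist())
print(np.round(get_image("wrist")["mount"],3).tolist())
E
```

```text
{'time_s': 0.0, 'joint_positions': array([ 1.07901101e+00,  3.42715333e-01,  1.52503781e+00, -2.90140165e-05,
        1.27541431e+00, -1.45956535e-01]), 'joint_vel': array([-1.62715342e-03, -2.44532040e-03, -8.50350934e-05, -1.02891819e-03,
       -7.11875316e-04, -1.34619867e-03]), 'effort': array([ 9.58351229e-04, -4.31240237e+01, -2.44220424e+01,  7.17751589e-02,
        5.58860635e-02, -1.18390453e-04]), 'tool_pos': array([0.17774232, 0.49358301, 0.24804153]), 'orientation': array([ 1.72049782e-01,  9.85087941e-01, -7.52057272e-04, -2.33669800e-04]), 'force': array([ 0.28313532, -0.79545824,  1.02800909]), 'torque': array([ 0.02121773, -0.017973  , -0.03680441]), 'grip_width': 0.09165986439563861}
scene 454.7457056267488 454.7457056267488 258.23969160525775 195.29639174065954 [0.05579823 0.         0.         0.         0.        ] [[0.161, 0.601, -0.783, 1.6], [0.987, -0.079, 0.142, -0.137], [0.023, -0.796, -0.605, 0.986], [0.0, 0.0, 0.0, 1.0]]
top 400.04655999163435 400.04655999163435 259.9154390944892 195.98238363643392 [-0.04853369  0.          0.          0.          0.        ] [[0.033, -0.978, 0.208, 0.24], [-0.999, -0.032, 0.011, 0.04], [-0.004, -0.208, -0.978, 1.527], [0.0, 0.0, 0.0, 1.0]]
[[-0.001, -0.961, -0.278, 0.075], [1.0, -0.001, -0.0, 0.0], [-0.0, -0.278, 0.961, -0.136], [0.0, 0.0, 0.0, 1.0]]
```

View pics/scene0.png

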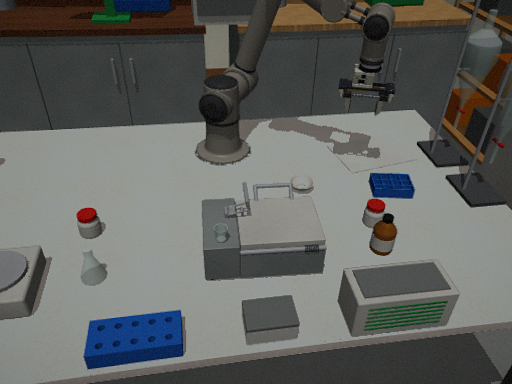

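View pics/top0.png

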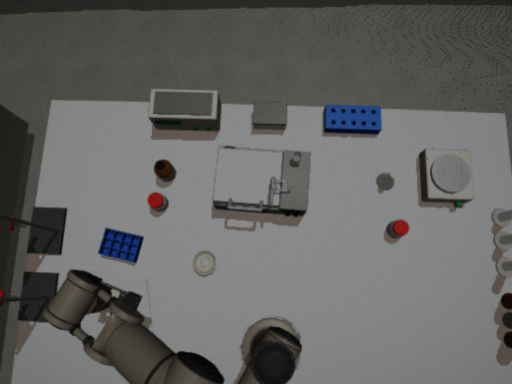

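The scene view shows the cooler's back, with the lid to the right and the hasp at about (238,210). In the top view the cooler spans (213–310, 147–215), with its front bar at about (232,218) and the hasp at about (280,187). The beaker is at (296,158). I'll zoom in on both views.

```bash
cat > h.py <<'E'
import numpy as np,cv2
from scipy.spatial.transform import Rotation as R
def ray(im,u,T=None):
    K=np.array([[im["fx"],0,im["cx"]],[0,im["fy"],im["cy"]],[0,0,1]])
    p=cv2.undistortPoints(np.array([[u]],float),K,np.array(im["dist_coeffs"]))[0,0]
    T=np.array(im["T"]) if T is None else T
    return T[:3,3],T[:3,:3]@np.array([p[0],p[1],1])
def plane(im,u,z,T=None):
    o,d=ray(im,u,T);return o+d*(z-o[2])/d[2]
def proj(im,P,T=None):
    K=np.array([[im["fx"],0,im["cx"]],[0,im["fy"],im["cy"]],[0,0,1]])
    T=np.array(im["T"]) if T is None else T
    Ti=np.linalg.inv(T);return cv2.projectPoints(np.atleast_2d(np.array(P,float)),cv2.Rodrigues(Ti[:3,:3])[0],Ti[:3,3],K,np.array(im["dist_coeffs"]))[0][:,0]
def tri(*rs):
    A=0;b=0
    for o,d in rs:
        d=d/np.linalg.norm(d);M=np.eye(3)-np.outer(d,d);A=A+M;b=b+M@o
    return np.linalg.solve(A,b)
E
python3 - <<'E'
import pickle,cv2,numpy as np
t=pickle.load(open("pics/top.pkl","rb"))["pixels"][140:230,205:320,::-1]
s=pickle.load(open("pics/scene.pkl","rb"))["pixels"][175:280,195:330,::-1]
def up(a,w,x0,y0):
    k=w/a.shape[1];b=cv2.resize(np.clip(a*1.5,0,255).astype('u1'),None,fx=k,fy=k,interpolation=cv2.INTER_CUBIC)
    for i in range(0,a.shape[1],10):
        c=int(i*k);cv2.line(b,(c,0),(c,6),(0,0,255));cv2.putText(b,str(x0+i),(c,14),0,.3,(0,255,255))
    for i in range(0,a.shape[0],10):
        c=int(i*k);cv2.line(b,(0,c),(6,c),(0,0,255));cv2.putText(b,str(y0+i),(0,c+10),0,.3,(0,255,255))
    return b
cv2.imwrite("pics/topz.png",up(t,740,205,140));cv2.imwrite("pics/scz.png",up(s,740,195,175))
E
```

```text
(no output)
```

View pics/topz.png

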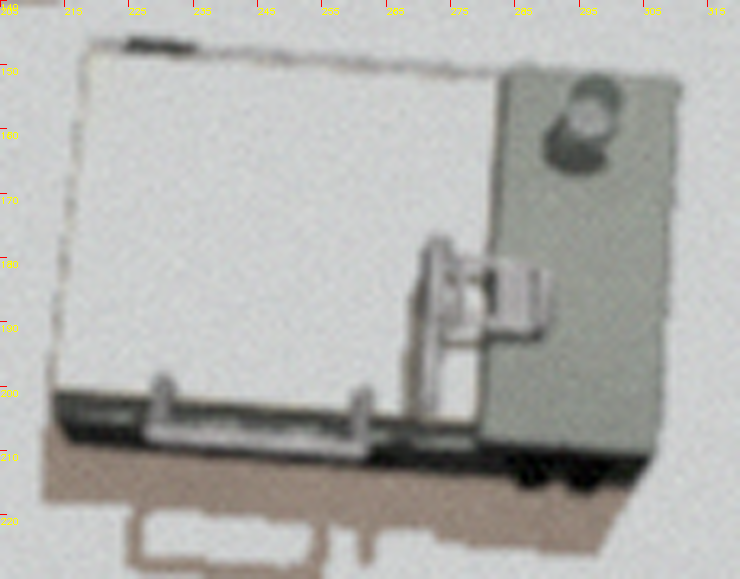

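View pics/scz.png

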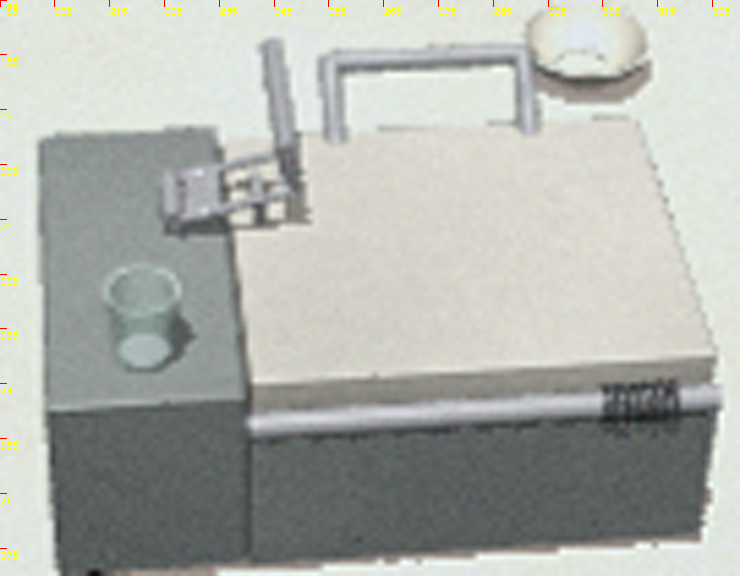

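```bash
python3 - <<'E'
import pickle
from h import *
from scipy.optimize import least_squares
t=pickle.load(open("pics/top.pkl","rb"));s=pickle.load(open("pics/scene.pkl","rb"))
tz=lambda a,b:(205+a/6.435-.4,140+b/6.435-.4); sz=lambda a,b:(195+a/5.48-.4,175+b/5.48-.4)
M=np.array
C=[(t,tz(680,80),(110,-170,130)),(t,tz(90,47),(100,170,130)),(t,tz(148,434),(-125,105,158)),(t,tz(370,450),(-125,-5,158)),
(t,tz(480,428),(-110,-70,130)),(t,tz(500,76),(110,-70,130)),(s,sz(325,60),(-125,-5,158)),(s,sz(527,53),(-125,105,158)),(s,sz(50,410),(110,-170,130)),(s,sz(38,142),(-110,-170,130)),(s,sz(247,403),(110,-70,130))]
def W(p,P):
    c,sn=np.cos(p[2]),np.sin(p[2]);P=M(P)/1e3
    return M([p[0]+c*P[0]-sn*P[1],p[1]+sn*P[0]+c*P[1],P[2]])
f=lambda p:M([proj(i,W(p,P))[0]-u for i,u,P in C]).ravel()
r=least_squares(f,[.65,.05,0],loss='soft_l1');p=r.x;print(p,np.degrees(p[2]));print(f(p).reshape(-1,2).round(1).tolist())
inv=lambda X:np.r_[R.from_euler('z',-p[2]).apply(np.r_[X[:2]-p[:2],X[2]])]*1000
for a,b in [((428,415),(270,45)),((437,240),(297,150))]:
    print("rod",inv(tri(ray(t,tz(*a)),ray(s,sz(*b)))))
for n,P in dict(bar=(-125,50,158),hinge=(100,50,105),hh=(-80,-100,142),g0=(-80,-31.5,170)).items(): print(n,W(p,P))
# others
print("beaker",inv(plane(s,sz(143,352),.130)),inv(plane(t,tz(580,120),.16)))
for n,u,z in [("dish",(204,263),.02),("jar",(157,201),.08),("bottle",(165,169),.12),("tray",(121,245),.03)]: print(n,plane(t,u,z))
E
```

```text
[ 0.60749292  0.05257745 -0.04464213] -2.557805818386984
[[-0.1, -0.9], [-1.0, 0.1], [1.2, 0.0], [-1.8, -0.0], [-0.3, 2.0], [0.7, -2.3], [0.7, 0.8], [-1.0, 0.3], [-0.9, 0.2], [-0.2, -1.2], [0.4, -1.0]]
rod [-108.3544293   -40.46216114  185.55744982]
rod [-12.52444865 -36.80576698 186.83571464]
bar [0.48484882 0.10810605 0.158     ]
hinge [0.70962465 0.09806491 0.105     ]
hh [ 0.52310989 -0.04375274  0.142     ]
g0 [0.52616686 0.02467902 0.17      ]
beaker [  72.34231028 -120.39077871  130.        ] [  69.01262524 -113.18675986  160.        ]
dish [0.29741296 0.25748812 0.02      ]
jar [0.51548942 0.43729862 0.08      ]
bottle [0.62807206 0.40729778 0.12      ]
tray [0.35226681 0.57307668 0.03      ]
```

Call:
apply_moves(
  deltas=[
    [[0,0,0,0,0,0,-5.73],[0,0,0,0,0,0,-5.73],[0,0,0,0,0,0,-5.73],[0,-0.434,-0.5416,0,0,0,0],[0,-0.434,-0.5416,0,0,0,0],[0,-0.434,-0.5416,0,0,0,0],[0,-0.434,-0.5416,0,0,0,0],[0,-0.434,-0.5416,0,0,0,0],[0,-0.434,-0.5416,0,0,0,0],[0,-0.434,-0.5416,0,0,0,0],[0,-0.434,-0.5416,0,0,0,0],[0,-0.434,-0.5416,0,0,0,0],[0,-0.434,-0.5416,0,0,0,0],[0,-0.434,-0.5416,0,0,0,0],[0,-0.434,-0.5416,0,0,0,0],[0,-0.434,-0.5416,0,0,0,0],[0,-0.434,-0.5416,0,0,0,0],[0,-0.434,-0.5416,0,0,0,0],[0,-0.434,-0.5416,0,0,0,0],[0,-0.434,-0.5416,0,0,0,0]],
  ],
  newtons=15,
)

```text
time_s: 2.15
tool_pos: [0.5259, 0.0159, 0.2485]
orientation: [0.023, 1.0, 0.0, -0.0]
force: [0.3, 1.0, -0.8]
grip_width: 0.0918
```

```bash
cat >> h.py <<'E'
import pickle
def wrist(name):
    from station import get_state,get_image
    s=get_state();im=get_image("wrist")
    T=np.eye(4);T[:3,:3]=R.from_quat(s["orientation"]).as_matrix();T[:3,3]=s["tool_pos"]
    im["T"]=T@np.array(im["mount"]);pickle.dump((s,im),open(f"pics/{name}.pkl","wb"))
    cv2.imwrite(f"pics/{name}.png",im["pixels"][:,:,::-1]);return s,im
P0=[0.60749292,0.05257745,-0.04464213]
def W(P,p=P0): return R.from_euler('z',p[2]).apply(np.array(P)/1e3)+[p[0],p[1],0]
def inv(X,p=P0): return R.from_euler('z',-p[2]).apply(np.array(X)-[p[0],p[1],0])*1e3
E
python3 - <<'E'
from h import *
s,im=wrist("w1")
print(s["time_s"],s["tool_pos"],R.from_quat(s["orientation"]).as_matrix().round(3).tolist(),s["joint_positions"].round(3),s["force"],inv(s["tool_pos"]))
E
```

```text
2.15 [0.52591222 0.01592258 0.24846795] [[-0.999, 0.046, -0.001], [0.046, 0.999, 0.0], [0.001, 0.0, -1.0]] [-0.116  0.345  1.521  0.     1.277 -1.64 ] [ 0.29663613  0.95316042 -0.78084541] [-79.86361563 -40.2590819  248.46794805]
```

View pics/w1.png

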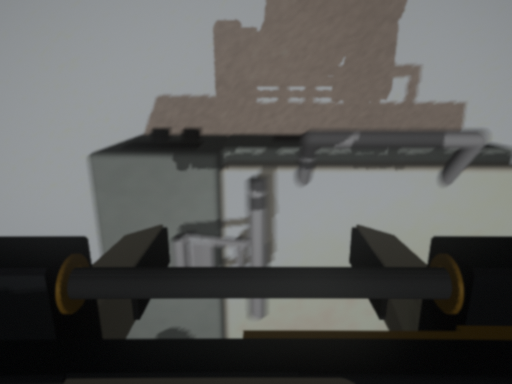

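```bash
python3 - <<'E'
from h import *
s,im=pickle.load(open("pics/w1.pkl","rb"))
for z in (.178,.186): print("rod end,mid",inv(plane(im,(258,177),z)).round(1),inv(plane(im,(259,230),z)).round(1))
print("bar",inv(plane(im,(302,138),.158)).round(1),inv(plane(im,(488,138),.158)).round(1))
print("deck corners",inv(plane(im,(91,155),.13)).round(1), "y-70:",inv(plane(im,(221,165),.13)).round(1))
E
```

```text
rod end,mid [-102.9  -40.7  178. ] [-67.1 -40.2 178. ]
rod end,mid [-104.9  -40.7  186. ] [-70.5 -40.2 186. ]
bar [-124.5  -11.5  158. ] [-123.9  110.8  158. ]
deck corners [-108.1 -166.7  130. ] y-70: [-100.3  -69.1  130. ]
```

Wrist view: the rod is vertical at column 259 with its end at (258,177), centred between the pads. The bar runs along row 138 from column 302 to 488, which agrees with the pose fit within 2 mm. The hasp is about 0.25 rad ajar. I'll go down and grip.

Call:
apply_moves(
  deltas=[
    [[0,0,0,0.2,0,0,0],[0,0,0,0.3,0,0,0],[0,0,0,0.3,0,0,0],[0,0,0,0.25,0,0,0],[0,0,0,0.14,0,0,0],[1,0,0,0,0,0,0],[1,0,0,0,0,0,0],[1,0,0,0,0,0,0],[1,0,0,0,0,0,0],[1,0,0,0,0,0,0],[1,0,0,0,0,0,0],[1,0,0,0,0,0,0],[1,0,0,0,0,0,0]],
  ],
  newtons=15,
)

```text
time_s: 3.5
tool_pos: [0.5254, 0.0172, 0.1893]
orientation: [0.023, 1.0, 0.0, 0.0]
force: [0.4, -0.6, 0.8]
grip_width: 0.0324
```

Call:
apply_moves(
  deltas=[
    [[1,0,0,0,0,0,0],[1,0,0,0,0,0,0],[1,0,0,0,0,0,0],[1,0,0,0,0,0,0],[1,0,0,0,0,0,0],[1,0,0,0,0,0,0]],
  ],
)

```text
time_s: 4.1
tool_pos: [0.5254, 0.017, 0.1891]
orientation: [0.023, 1.0, -0.0, -0.0]
force: [0.9, -2.1, -2.3]
grip_width: 0.0115
```

```bash
python3 - <<'E'
from h import *
ph=np.linspace(.634,.388+1.97,21)
y=-100+74*np.cos(ph);z=142+74*np.sin(ph)
for a,b in zip(np.diff(y)/50,-np.diff(z)/50): print(f"[1,0,{a:.3f},{b:.3f},0,0,0],",end=" ")
E
```

```text
[1,0,-0.080,-0.099,0,0,0], [1,0,-0.088,-0.092,0,0,0], [1,0,-0.096,-0.084,0,0,0], [1,0,-0.103,-0.076,0,0,0], [1,0,-0.109,-0.067,0,0,0], [1,0,-0.114,-0.057,0,0,0], [1,0,-0.119,-0.047,0,0,0], [1,0,-0.122,-0.037,0,0,0], [1,0,-0.125,-0.026,0,0,0], [1,0,-0.127,-0.015,0,0,0], [1,0,-0.127,-0.004,0,0,0], [1,0,-0.127,0.007,0,0,0], [1,0,-0.126,0.018,0,0,0], [1,0,-0.124,0.029,0,0,0], [1,0,-0.121,0.039,0,0,0], [1,0,-0.118,0.050,0,0,0], [1,0,-0.113,0.060,0,0,0], [1,0,-0.107,0.069,0,0,0], [1,0,-0.101,0.078,0,0,0], [1,0,-0.094,0.086,0,0,0],
```

Call:
apply_moves(
  deltas=[
    [[1,0,-0.08,-0.1,0,0,0],[1,0,-0.088,-0.092,0,0,0],[1,0,-0.096,-0.084,0,0,0],[1,0,-0.103,-0.076,0,0,0],[1,0,-0.109,-0.067,0,0,0],[1,0,-0.114,-0.057,0,0,0],[1,0,-0.119,-0.047,0,0,0],[1,0,-0.122,-0.037,0,0,0],[1,0,-0.125,-0.026,0,0,0],[1,0,-0.127,-0.015,0,0,0]],
  ],
)

```text
time_s: 5.1
tool_pos: [0.5228, -0.0373, 0.2199]
orientation: [0.023, 1.0, 0.0, 0.0]
force: [-2.9, 3.5, 2.2]
grip_width: 0.0116
```

Call:
apply_moves(
  deltas=[
    [[1,0,-0.127,-0.004,0,0,0],[1,0,-0.127,0.007,0,0,0],[1,0,-0.126,0.018,0,0,0],[1,0,-0.124,0.029,0,0,0],[1,0,-0.121,0.039,0,0,0],[1,0,-0.118,0.05,0,0,0],[1,0,-0.113,0.06,0,0,0],[1,0,-0.107,0.069,0,0,0],[1,0,-0.101,0.078,0,0,0],[1,0,-0.094,0.086,0,0,0],[1,0,0,0,0,0,0],[1,0,0,0,0,0,0]],
  ],
)

```text
time_s: 6.3
tool_pos: [0.5201, -0.0951, 0.1974]
orientation: [0.023, 1.0, -0.0, -0.0]
force: [-2.6, 0.9, -0.9]
grip_width: 0.0111
```

```bash
python3 - <<'E'
from h import *
from station import get_state
s=get_state();print(inv(s["tool_pos"]-[0,0,.003]),s["force"],s["joint_positions"])
v=inv(s["tool_pos"]-[0,0,.003]);print(np.arctan2(v[2]-142,v[1]+100)-.388)
E
```

```text
[ -80.70535856 -151.38126624  194.36458671] [-2.59250368  0.85048031 -0.91594127] [-3.25552868e-01  3.95948222e-01  1.59254817e+00 -4.05611717e-04
  1.15356904e+00 -1.85020248e+00]
1.9587166074081912
```

Hasp at about 1.96. I'll release it, go up and turn 90°.

Call:
apply_moves(
  deltas=[
    [[0.4,0,0,0,0,0,0],[0.4,0,0,0,0,0,0],[0.4,0,0,0,0,0,0],[0.4,0,0,0,0,0,0],[0.4,0,0,0,0,0,0],[0.4,0,0,-0.2,0,0,0],[0.4,0,0,-0.5,0,0,0],[0.4,0,0,-0.6,0,0,0],[0.4,0,0,-0.5,0,0,0]],
  ],
)

```text
time_s: 7.2
tool_pos: [0.5204, -0.0948, 0.2899]
orientation: [0.023, 1.0, -0.0, 0.001]
force: [-0.7, -0.8, -0.5]
grip_width: 0.0549
```

Call:
apply_moves(
  deltas=[
    [[0.4,0,0,0,0,0,8],[0.4,0,0,0,0,0,8],[0.4,0,0,0,0,0,8],[0.4,0,0,0,0,0,8],[0.4,0,0,0,0,0,8],[0.4,0,0,0,0,0,8],[0.4,0,0,0,0,0,8],[0.4,0,0,0,0,0,8],[0.4,0,0,0,0,0,8],[0.4,0,0,0,0,0,8],[0.4,0,0,0,0,0,8],[0.4,0,0,0,0,0,2],[0.4,0.5,-0.11,0,0,0,0],[0.4,0.5,-0.11,0,0,0,0],[0.4,0.5,-0.11,0,0,0,0],[0.4,0.5,-0.11,0,0,0,0],[0.4,0.5,-0.11,0,0,0,0],[0.4,0.5,-0.11,0,0,0,0],[0.4,0.5,-0.11,0,0,0,0],[0.4,0.5,-0.11,0,0,0,0]],
  ],
)

```text
time_s: 9.2
tool_pos: [0.4853, 0.1081, 0.2886]
orientation: [0.723, 0.691, 0.0, 0.0]
force: [0.3, -0.4, -0.3]
grip_width: 0.0549
```

```bash
python3 - <<'E'
from h import *
from station import get_image
s,im=wrist("w2")
print(s["time_s"],inv(s["tool_pos"]),R.from_quat(s["orientation"]).as_matrix().round(3).tolist(),s["joint_positions"].round(3),s["grip_width"])
a=get_image("top");b=get_image("scene");pickle.dump((a,b),open("pics/ts2.pkl","wb"))
c=lambda i,y,x,h,w:cv2.resize(i["pixels"][y:y+h,x:x+w,::-1],(400,300),interpolation=cv2.INTER_CUBIC)
o=np.vstack([np.hstack([c(a,140,205,90,120),c(b,170,195,105,140)]),np.hstack([c(im,0,0,384,512),np.zeros((300,400,3),'u1')])])
cv2.imwrite("pics/m2.png",o)
E
```

```text
9.2 [-124.58729947   49.97467115  288.5988962 ] [[0.046, 0.999, 0.001], [0.999, -0.046, 0.0], [0.0, 0.001, -1.0]] [0.065 0.26  1.528 0.    1.352 0.111] 0.05488888922459175
```

View pics/m2.png

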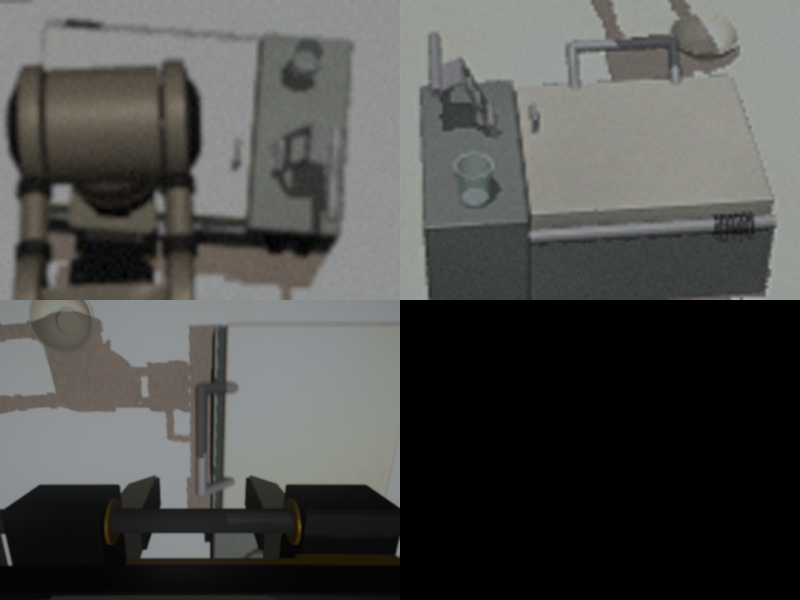

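The hasp now lies back over the deck, the beaker hasn't moved, and the bar is at column ~258, centred between the fingers in the wrist view. I'll descend onto the bar.

Call:
apply_moves(
  deltas=[
    [[0.4,0,0,0.3,0,0,0],[0.4,0,0,0.5,0,0,0],[0.4,0,0,0.5,0,0,0],[0.4,0,0,0.5,0,0,0],[0.4,0,0,0.4,0,0,0],[0.4,0,0,0.2,0,0,0],[0.4,0,0,0.12,0,0,0],[0.4,0,0,0,0,0,0],[1,0,0,0,0,0,0],[1,0,0,0,0,0,0],[1,0,0,0,0,0,0],[1,0,0,0,0,0,0],[1,0,0,0,0,0,0],[1,0,0,0,0,0,0],[1,0,0,0,0,0,0],[1,0,0,0,0,0,0],[1,0,0,0,0,0,0]],
  ],
  newtons=20,
)

```text
time_s: 11.05
tool_pos: [0.4843, 0.1071, 0.1616]
orientation: [0.723, 0.691, -0.001, -0.001]
force: [-5.0, 0.5, 3.3]
grip_width: 0.0114
```

```bash
python3 - <<'E'
from h import *
from station import get_state
s=get_state();print(inv(s["tool_pos"]-[0,0,.003]),s["force"],s["grip_width"])
ph=.231+np.linspace(0,.87,31)
x=100-231*np.cos(ph);z=105+231*np.sin(ph)
for i,(a,b) in enumerate(zip(np.diff(x)/50,-np.diff(z)/50)): print(f"[1,0,{a:.3f},{b:.3f},0,0,0],",end="\n" if i%10==9 else " ")
E
```

```text
[-125.4773499    49.02060596  158.55056342] [-5.02202426  0.47947845  3.25305838] 0.011424515856055724
[1,0,0.033,-0.130,0,0,0], [1,0,0.036,-0.129,0,0,0], [1,0,0.040,-0.128,0,0,0], [1,0,0.044,-0.127,0,0,0], [1,0,0.047,-0.125,0,0,0], [1,0,0.051,-0.124,0,0,0], [1,0,0.055,-0.122,0,0,0], [1,0,0.058,-0.121,0,0,0], [1,0,0.062,-0.119,0,0,0], [1,0,0.065,-0.117,0,0,0],
[1,0,0.068,-0.115,0,0,0], [1,0,0.072,-0.113,0,0,0], [1,0,0.075,-0.111,0,0,0], [1,0,0.078,-0.109,0,0,0], [1,0,0.081,-0.107,0,0,0], [1,0,0.084,-0.104,0,0,0], [1,0,0.087,-0.102,0,0,0], [1,0,0.090,-0.099,0,0,0], [1,0,0.093,-0.096,0,0,0], [1,0,0.096,-0.094,0,0,0],
[1,0,0.098,-0.091,0,0,0], [1,0,0.101,-0.088,0,0,0], [1,0,0.104,-0.085,0,0,0], [1,0,0.106,-0.082,0,0,0], [1,0,0.108,-0.079,0,0,0], [1,0,0.111,-0.076,0,0,0], [1,0,0.113,-0.072,0,0,0], [1,0,0.115,-0.069,0,0,0], [1,0,0.117,-0.066,0,0,0], [1,0,0.119,-0.062,0,0,0],
```

Call:
apply_moves(
  deltas=[
    [[1,0,0.033,-0.13,0,0,0],[1,0,0.036,-0.129,0,0,0],[1,0,0.04,-0.128,0,0,0],[1,0,0.044,-0.127,0,0,0],[1,0,0.047,-0.125,0,0,0],[1,0,0.051,-0.124,0,0,0],[1,0,0.055,-0.122,0,0,0],[1,0,0.058,-0.121,0,0,0],[1,0,0.062,-0.119,0,0,0],[1,0,0.065,-0.117,0,0,0]],
  ],
)

```text
time_s: 12.05
tool_pos: [0.5082, 0.106, 0.224]
orientation: [0.723, 0.691, -0.002, -0.002]
force: [-9.9, -0.3, 3.3]
grip_width: 0.0111
```

Call:
apply_moves(
  deltas=[
    [[1,0,0.068,-0.115,0,0,0],[1,0,0.072,-0.113,0,0,0],[1,0,0.075,-0.111,0,0,0],[1,0,0.078,-0.109,0,0,0],[1,0,0.081,-0.107,0,0,0],[1,0,0.084,-0.104,0,0,0],[1,0,0.087,-0.102,0,0,0],[1,0,0.09,-0.099,0,0,0],[1,0,0.093,-0.096,0,0,0],[1,0,0.096,-0.094,0,0,0],[1,0,0,0,0,0,0]],
  ],
)

```text
time_s: 13.15
tool_pos: [0.5499, 0.104, 0.2791]
orientation: [0.723, 0.691, -0.0, -0.0]
force: [-14.1, -1.6, 13.0]
grip_width: 0.0114
```

```bash
cat > st.py <<'E'
from h import *
from station import get_state
s=get_state();v=inv(s["tool_pos"]+R.from_quat(s["orientation"]).apply([0,0,.003]));print(v,s["force"],s["torque"],s["grip_width"],s["time_s"])
print("lid",np.arctan2(v[2]-105,100-v[0])-.231,"rad",np.hypot(v[2]-105,100-v[0]),"asin",np.arcsin((v[2]-105)/231)-.231)
E
python3 st.py
```

```text
[-59.7937919   48.78772271 276.10823604] [-14.07902603  -1.63082343  13.00797309] [-1.82332145e-01  2.51335648e+00  1.72130670e-03] 0.011367188796974386 13.15
lid 0.588577578685925 rad 234.1198077310167 asin 0.6031537981029982
```

Call:
apply_moves(
  deltas=[
    [[1,0,-0.04,-0.045,0,0,0],[1,0,0,0,0,0,0]],
  ],
)

```text
time_s: 13.35
tool_pos: [0.5497, 0.104, 0.2791]
orientation: [0.723, 0.691, 0.001, 0.001]
force: [-1.3, -0.4, -0.0]
grip_width: 0.011
```

```bash
python3 st.py
```

```text
[-60.04343846  48.76355267 276.08707308] [-1.32708835 -0.40862319 -0.04062761] [-1.70639593e-01  3.46596548e-01 -1.06330150e-04] 0.010995919345340575 13.35
lid 0.5877371107884167 rad 234.27481462960236 asin 0.6030174375392111
```

Call:
apply_moves(
  deltas=[
    [[1,0,0.095,-0.084,0,0,0],[1,0,0.0975,-0.0814,0,0,0],[1,0,0.0997,-0.0787,0,0,0],[1,0,0.1018,-0.076,0,0,0],[1,0,0.1039,-0.0731,0,0,0],[1,0,0.1059,-0.0702,0,0,0],[1,0,0.1078,-0.0672,0,0,0],[1,0,0.1096,-0.0643,0,0,0],[1,0,0.1113,-0.0612,0,0,0],[1,0,0,0,0,0,0],[1,0,0,0,0,0,0],[1,0,0,0,0,0,0]],
  ],
)

```text
time_s: 14.55
tool_pos: [0.5965, 0.1017, 0.3131]
orientation: [0.723, 0.691, 0.001, 0.001]
force: [-3.2, -1.6, 6.3]
grip_width: 0.0114
```

```bash
python3 st.py; python3 - <<'E'
from h import *
from station import get_image
b=get_image("scene");cv2.imwrite("pics/s3.png",cv2.resize(b["pixels"][110:290,180:420,::-1],(720,540),interpolation=cv2.INTER_CUBIC))
E
```

```text
[-13.14224241  48.57979993 310.10045157] [-3.24603014 -1.60560677  6.2836068 ] [-0.32877724  0.65543448  0.01535499] 0.011431513573527475 14.55
lid 0.8356925183639728 rad 234.2378326656246 asin 0.86171815123104
```

View pics/s3.png

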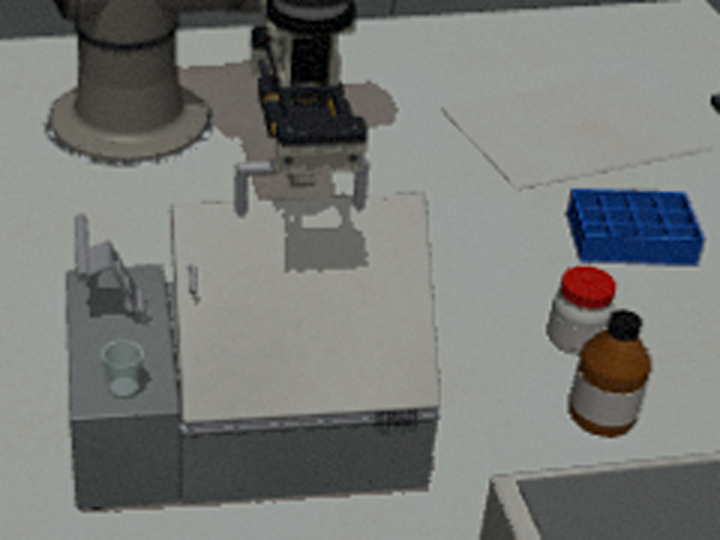

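The lid is held open past balance at about 0.85, and the bystanders are undisturbed. I'll ease it back at half speed.

Call:
apply_moves(
  deltas=[
    [[1,0,-0.0557,0.0306,0,0,0],[1,0,-0.0556,0.0306,0,0,0],[1,0,-0.0548,0.0322,0,0,0],[1,0,-0.0548,0.0321,0,0,0],[1,0,-0.0539,0.0336,0,0,0],[1,0,-0.0539,0.0336,0,0,0],[1,0,-0.053,0.0351,0,0,0],[1,0,-0.0529,0.0351,0,0,0],[1,0,-0.052,0.0366,0,0,0],[1,0,-0.0519,0.0365,0,0,0],[1,0,-0.0509,0.038,0,0,0],[1,0,-0.0509,0.038,0,0,0],[1,0,-0.0499,0.0394,0,0,0],[1,0,-0.0498,0.0393,0,0,0],[1,0,-0.0488,0.0407,0,0,0],[1,0,-0.0487,0.0407,0,0,0],[1,0,-0.0475,0.042,0,0,0],[1,0,-0.0475,0.042,0,0,0]],
  ],
)

```text
time_s: 16.4
tool_pos: [0.5492, 0.1041, 0.278]
orientation: [0.723, 0.691, 0.0, 0.0]
force: [4.9, -2.4, -4.3]
grip_width: 0.0112
```

Call:
apply_moves(
  deltas=[
    [[1,0,0,0,0,0,0],[1,0,0,0,0,0,0],[1,0,0,0,0,0,0],[1,0,0,0,0,0,0],[1,0,0,0,0,0,0]],
  ],
)

```text
time_s: 16.9
tool_pos: [0.5493, 0.1041, 0.2781]
orientation: [0.723, 0.691, 0.0, -0.0]
force: [3.5, -2.8, -5.4]
grip_width: 0.0114
```

```bash
python3 st.py; python3 - <<'E'
from h import *
from station import get_image,get_state
print(abs(get_state()["joint_vel"]).max())
b=get_image("scene");a=get_image("top")
c=lambda i,y,x,h,w:cv2.resize(i["pixels"][y:y+h,x:x+w,::-1],(400,300),interpolation=cv2.INTER_CUBIC)
cv2.imwrite("pics/m4.png",np.hstack([c(b,140,180,135,180),c(a,90,100,240,320)]))
E
```

```text
[-60.41480524  48.91752776 275.14570657] [ 3.54042285 -2.84014903 -5.42080205] [-0.50785382 -0.77028663 -0.03213503] 0.011415290701130901 16.9
lid 0.5838272440070881 rad 233.84283441183044 asin 0.5969724343403005
0.0016306513263906364
```

View pics/m4.png

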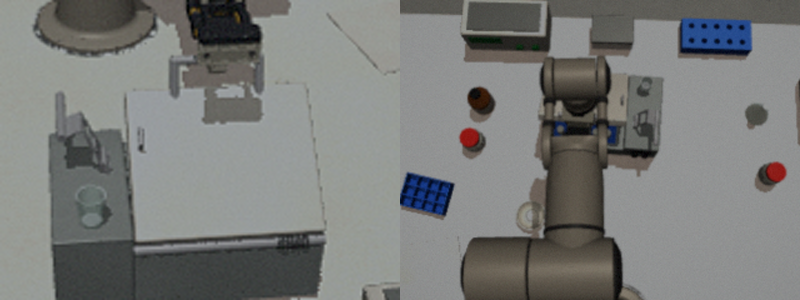

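The lid is held still at about 0.6, the bar is still in the fingers, the hasp is back, and everything else is standing. I'm handing in.

```bash
python3 -c "from station import *; print(close_job())"
```

```text
the job is handed in; nothing more can be done
None
```

I did the job in the order asked and handed it in at about 17 s of robot time; `close_job` gives no verdict.

- **Hasp:** It started about 0.25 rad ajar. I gripped the rod, swung it back to about 1.96 by the arm's position, and let go. Later pictures show it still back over the deck.
- **Lid:** I took the lid by its bar and raised it to about 0.85, past the balance point, held throughout. I then eased it back at half speed and am holding it at about 0.59, with the bar in the fingers at 11.4 mm opening. The joints were still and the wrist force was about 7 N.
- **Surroundings:** The beaker, bottle, jars, dish, flask and tray look unmoved in the last pictures. I checked this by eye, not by measurement.

**Checks that disagreed:** The bar's radius about the hinge measured 234 mm, not the given 231 mm, so my cooler position is probably 2–3 mm off. The two ways of working out the lid angle therefore differ slightly:

| Lid position | From direction to hinge | From bar height |
|---|---|---|
| Highest | 0.836 | 0.862 |
| Final | 0.584 | 0.597 |

Both put the highest point above the balance point of 0.75 and the final hold within the range asked for. The same error loaded the wrist with about 19 N partway up. Shifting the grip target 3 mm cleared it before I passed the balance point.

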